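# Hold a shackle over its padlock body in the vice

### The job

The brass padlock body stands loose between the jaws of the bench vice: push the upper end of the vice's bar handle over to the right as far as it goes, so that the body is gripped. Then lift the tallest of the three steel shackles straight up out of the wooden block, leave the others in, and carry it over the things on the bench without disturbing them to above the padlock body, long leg over the left hole and short leg over the right hole. Finish holding it there upright and still, with the foot of the long leg a few millimetres and at most one centimetre above the body, never touching the body or the vice, because I still have to slip the spring in before it is pressed home; do not let go.

Things in the scene. Friction and masses are not known exactly. Their poses are not given: they have to be found in the camera images.
- bench_vice_screw (a joint): angle of the vice's bar handle: 0 upright, positive with its upper end leaning left (seen from the robot), negative right. Starts at 0.3 to 0.55, turns easily (0.3 N m friction), stays where left, stiffens from about -0.45 as the jaws meet the body, hard stop at -0.6 (about 15 N of push near the top), may spring back to about -0.53 when let go; the front jaw closes 2.5 mm a radian.
- bar_centre (a point): middle of the vice's bar handle, on the screw's axis 98 mm above the bench. The round steel bar, 10 mm thick, 152 mm long, with 16 mm knobs at its ends, turns in an upright plane across the front of the vice, 24 mm in front of the jaw's nose (the screw's head, 34 mm across, is round the bar's middle). The point's x axis points along the screw, away from the robot into the vice.
- bar_top (a point): middle of the knob at the upper end of the bar, 70 mm from bar_centre
- bench_vice: cast bench vice, 293 x 162 x 178 mm, bolted to the bench; origin under it at bench height, its x axis along the screw away from the robot. The tops of its two jaws are 178 mm above the bench, 94 mm wide; the gap between them, 28 mm across when tight, is about 33 mm in front of the origin (-x) and 21 mm to the right of it (-y).
- padlock_body: brass padlock body without shackle, a block 28 (x) x 56 (y) x 50 (z) mm, standing on a packing between the vice jaws with its top about 18 mm above them; origin at the centre of its underside, 50 mm under its top, z up. It is loose by about 1 mm until the vice is tight and shifts a little as it is gripped.
- left_hole (a point): mouth of the left hole (10 mm wide) in the top face of the padlock body, 16 mm to the left (+y of the body) of its middle; level with the top face
- right_hole (a point): mouth of the right hole (10 mm wide) in the top face, 16 mm to the right of the middle
- shackle_block: light wooden block 142 (x) x 74 (y) x 36 (z) mm, fixed on the bench left or right of the vice; origin at the centre of its underside. In it the three shackles stand in a row along its x axis, 45 mm apart, the plane of each along the block's y axis, standing level, their legs 24 mm (long) and 16 mm (short) deep in 9 mm holes.
- tall_shackle_mid (a point): tallest shackle: a steel U standing upside down, 84 mm high from the foot of the long leg, round bar 8 mm thick, legs 32 mm apart between centres (40 mm outside). This point is midway between the legs, 50 mm above the long foot and 34 mm under the top of the bow; the legs are straight up to 14 mm above it. z up, y towards the long leg (left); the short leg ends 8 mm higher.
- tall_shackle_long (a point): centre of the foot of its long leg
- tall_shackle_short (a point): centre of the foot of its short leg
- middle_shackle: shackle of the same pattern, 66 mm high; origin at foot level of the long leg, midway between the legs. Leave it in the block.
- low_shackle: the same, 52 mm high. Leave it in the block.
- oil_can: loose conical oil can with a bent spout, 62 mm wide, 143 mm high; origin under it
- iron_padlock: loose iron padlock standing upright, 28 x 72 x 110 mm; origin under it
- chrome_padlock: loose chrome padlock standing upright, 21 x 58 x 88 mm; origin under it
- tin_tray: loose small tin tray, 60 x 90 x 20 mm; origin under it
Not all that is in view belongs to the job. Leave any orange look-alike of the padlock_body alone.

How it is judged:
By the outcome, as a careful person would: the job done as asked, in the order asked, and still so for the second after the job is handed in, while the arm keeps its last pose, push and grip.
It also fails if it takes over 50 s, if anything falls off the work surface, if the arm or the gripper's body presses on something with over 40 N, if the wrist force passes 120 N, or if a joint passes its speed limit or range.

### The arm

A 6-joint arm with a two-finger parallel gripper is mounted at the origin on a cart in front of the work surface, level with it; the furniture and walls round the work are solid. World frame = base frame: x ahead of the robot, y to its left, z up, the work surface at z = 0. Lengths are in m, angles in rad, forces in N, time in s.
With the tool pointing down it reaches from about 0.3 to 0.75 m from the base axis. Payload 8.5 kg.
Tool frame: the origin (TCP) lies midway between the tips of the shut fingers; the grasp point (between the pads) lies 19 mm behind it (robot.grip_point_offset is the distance from the TCP to the grasp point, in m); z points along the fingers, y is the direction in which the jaws open and shut (so a half turn about z gives the same grasp; the last joint's range is limited). The gripper opens to 88 mm and grips with 3 to 60 N. Pads are 18 mm wide; open, the fingers measure 123 mm over their backs; the gripper's body (75 mm by 187 mm) begins 45 mm behind the grasp point.
Start: joints at [-1.545, 0.381, 1.297, -0, 1.464, -0.215], TCP at [0.131, -0.534, 0.239] pointing down, gripper open.
Joint ranges: [-3.11, 3.11], [-0.89, 2.33], [0.22, 2.48], [-1.42, 4.56], [0.17, 2.85], [-2.88, 2.88]. Speed limits (rad/s): [2.39, 2.39, 3.14, 3.14, 3.14, 3.14].

### API

Orientations are given as a rotation vector (axis times angle).
In Python, from bench import robot gives the robot as it stands.
- The arm moves only by the shell command python3 -m inch 'ROWS' [FORCE]. ROWS is JSON, a list of rows, each a list of 7 numbers: the gripper's target within -1 to 1 (fully open at 1, half-way at 0, shut at -1), then the shift along the tool's x, y, z in units of 60 cm (1.0 is 60 cm), then the turn, a rotation vector about the tool's x, y, z in units of 0.5 rad (1.0 is 0.5 rad). A call has 1 to 5 rows; each row is the pose to reach, as a shift and turn from the pose measured when the call began, along the tool's axes at that moment; what a row does not reach only later rows make up. A row lasts 1/12 s, in which the tool goes at most 41.7 mm and 7.16 degrees, less where a joint would pass 70% of its speed; a pose out of reach is approached as far as the arm can. A call with a number of a shift or a turn outside -1 to 1 is refused whole. A call with a gripper value outside its range is refused whole. The fingers move at their own pace and stop on an object; FORCE is the grip in N (left out, the last holds). Time passes only in rows, so rows that repeat a pose let the fingers close. It gives the time, the measured TCP pose, the force and the opening at its end, in the units of the state.
- robot.sense(): the state, without advancing time (a new reading comes with each control period).
- robot.camera(name): name is "side" or "top" or "wrist"; returns (picture, depth): 480x640x3 uint8, blue, green, red; 480x640 float32, m along the optical axis (not along the pixel's ray), 0 where there is no reading.
- robot.camera_model(name): a dict with "mtx" (3x3 intrinsics, pixels), "R" (3x3) and "t" (3): a world point X has camera coordinates R X + t. Camera axes: x right, y down, z forward; pixel columns grow to the right and rows downward; lengths in m; the calibration is good to about 2 mm. A picture is of the moment at which its call begins: read the wrist's pose just before it. camera_model takes no time and is no camera call; for the wrist camera it gives the pose at the moment of the call.
- robot.sign_off(): hands the job in, once; it reports no verdict.
The state is a dict: "t": time; "joint_positions": joint angles; "qvel": joint speeds; "joint_efforts": joint torques, N m; "ee_pos": TCP position; "eef_rot": TCP orientation; "wrist_force": force on the tool from outside, world axes, zero at the start; "ft_torque": the same for the moment, N m; "gripper_width": finger opening in m.
Only numpy, scipy, OpenCV 4.12 (cv2) and the standard library are available. Lean on these libraries where they do the work, as an engineer would, in place of code of your own. Each camera call takes 0.05 s, during which the arm holds its last target. There are 200 camera calls.

## Working session

There is one attempt and no reset: what is moved stays moved. The work goes in short steps, Python scripts to look and compute and a shell command to move; the robot and the scene stay as the last step left them, time stands still between calls to the robot, and variables do not carry over. Pictures are saved under pics/ and viewed, about 8 in all and at most 12, crops included, and the job is handed in when it is done.

```bash
ls; mkdir -p pics; python3 - <<'E'
from bench import robot
import cv2,numpy as np
for n in("top","side"):
    m=robot.camera_model(n); p,d=robot.camera(n); cv2.imwrite(f"pics/{n}0.png",p); np.save(f"pics/{n}0.npy",d)
    print(n,np.round(m["mtx"],1).tolist(),np.round(m["R"],3).tolist(),np.round(m["t"],3).tolist())
print(robot.sense())
E
```

```text
pics
top [[576.4, 0.0, 321.7], [0.0, 576.4, 236.1], [0.0, 0.0, 1.0]] [[-0.045, -0.999, 0.001], [-0.978, 0.044, -0.204], [0.204, -0.01, -0.979]] [0.039, 0.495, 1.32]
side [[536.5, 0.0, 319.0], [0.0, 536.5, 243.9], [0.0, 0.0, 1.0]] [[-0.943, -0.334, -0.004], [-0.172, 0.497, -0.85], [0.286, -0.801, -0.526]] [0.455, 0.184, 0.93]
{'t': 0.1, 'joint_positions': array([-1.54529798e+00,  3.81107515e-01,  1.29812481e+00, -2.43916008e-05,
        1.46359484e+00, -2.15295580e-01]), 'qvel': array([-1.36204103e-04, -2.21063738e-03, -2.64799435e-03, -8.08115603e-04,
       -5.76066923e-04,  1.78025892e-05]), 'joint_efforts': array([ 2.61221641e-03, -4.38657010e+01, -2.24914920e+01,  7.14387861e-02,
        3.42093443e-02, -6.68627172e-05]), 'ee_pos': array([ 0.13114834, -0.53388737,  0.23823114]), 'eef_rot': array([-3.11762793e+00, -3.77181305e-01, -1.45771505e-04]), 'wrist_force': array([-0.07595933, -0.41099989, -0.38848338]), 'ft_torque': array([ 0.00353103, -0.00730727, -0.03573737]), 'gripper_width': 0.08817505566064253}
```

View pics/top0.png

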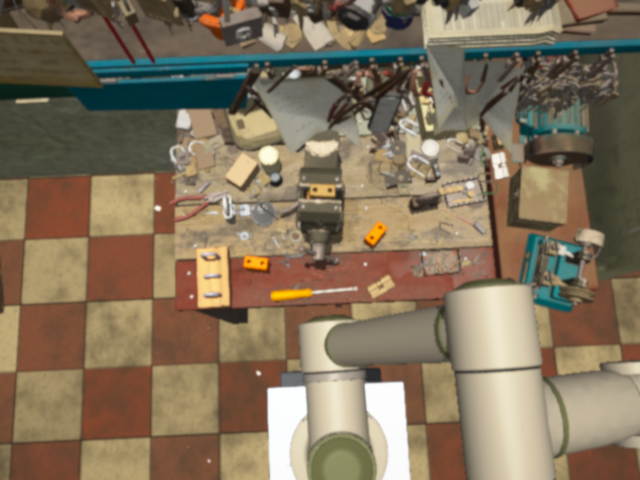

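View pics/side0.png

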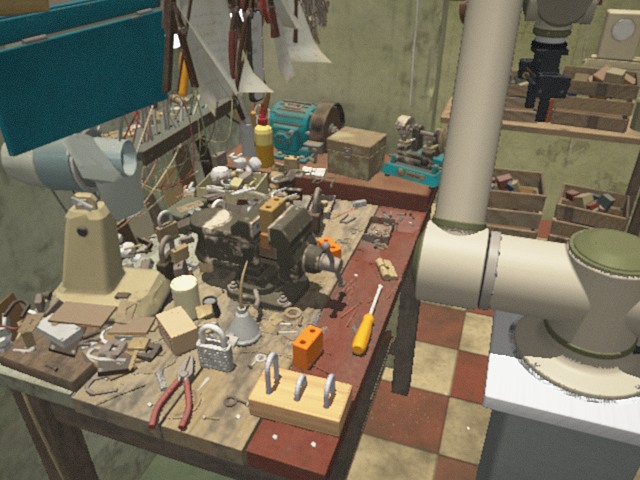

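The top view shows the block at (212,275), the brass body at (322,190) and the bar end at (318,262). In the side view the tallest shackle is at (272,370), the one furthest from the robot. The bar is near (315,265) and the oil can and chrome padlock are at (243,325) and (215,350).

```bash
cat > h.py <<'E'
from bench import robot
import numpy as np,cv2
from scipy.spatial.transform import Rotation as Ro
def world(m,d):
    v,u=np.mgrid[:480,:640]; K=m["mtx"]
    c=np.stack([(u-K[0,2])/K[0,0]*d,(v-K[1,2])/K[1,1]*d,d],-1)
    return (c-m["t"])@m["R"]
def atz(m,u,v,z):
    r=m["R"].T@np.linalg.inv(m["mtx"])@[u,v,1]; o=-m["R"].T@m["t"]
    return o+r*(z-o[2])/r[2]
def proj(m,X):
    c=m["mtx"]@(m["R"]@np.array(X)+m["t"]); return c[:2]/c[2]
E
python3 - <<'E'
from h import *
A=cv2.imread("pics/top0.png");B=cv2.imread("pics/side0.png")
a=cv2.resize(A[235:315,180:260],(400,400),interpolation=3);b=cv2.resize(A[170:290,280:360],(400,600),interpolation=3)
c=np.zeros((600,800,3),np.uint8);c[:400,:400]=a;c[:,400:]=b
cv2.imwrite("pics/c1.png",c)
cv2.imwrite("pics/c2.png",cv2.resize(B[180:440,190:390],None,fx=2.3,fy=2.3,interpolation=3)[:600])
m=robot.camera_model("top");W=world(m,np.load("pics/top0.npy"))
for p in[(208,257),(210,277),(210,295),(203,285),(220,285),(322,190),(318,262),(318,255),(317,240),(320,215),(322,165),(322,230)]:print(p,W[p[1],p[0]].round(3))
m=robot.camera_model("side");W=world(m,np.load("pics/side0.npy"))
for p in[(272,356),(300,379),(331,376),(270,207),(215,350),(243,325),(316,190),(330,265)]:print("s",p,W[p[1],p[0]].round(3))
E
```

```text
(208, 257) [0.46  0.289 0.037]
(210, 277) [0.409 0.281 0.059]
(210, 295) [0.365 0.278 0.076]
(203, 285) [0.394 0.302 0.036]
(220, 285) [0.392 0.261 0.038]
(322, 190) [0.568 0.013 0.193]
(318, 262) [0.442 0.028 0.   ]
(318, 255) [0.441 0.027 0.108]
(317, 240) [0.472 0.028 0.124]
(320, 215) [0.518 0.019 0.17 ]
(322, 165) [0.643 0.009 0.14 ]
(322, 230) [0.495 0.016 0.124]
s (272, 356) [0.455 0.281 0.096]
s (300, 379) [0.412 0.282 0.065]
s (331, 376) [0.366 0.275 0.08 ]
s (270, 207) [0.568 0.022 0.193]
s (215, 350) [0.572 0.251 0.045]
s (243, 325) [0.562 0.171 0.037]
s (316, 190) [ 0.571 -0.231  0.11 ]
s (330, 265) [0.447 0.04  0.104]
```

View pics/c1.png

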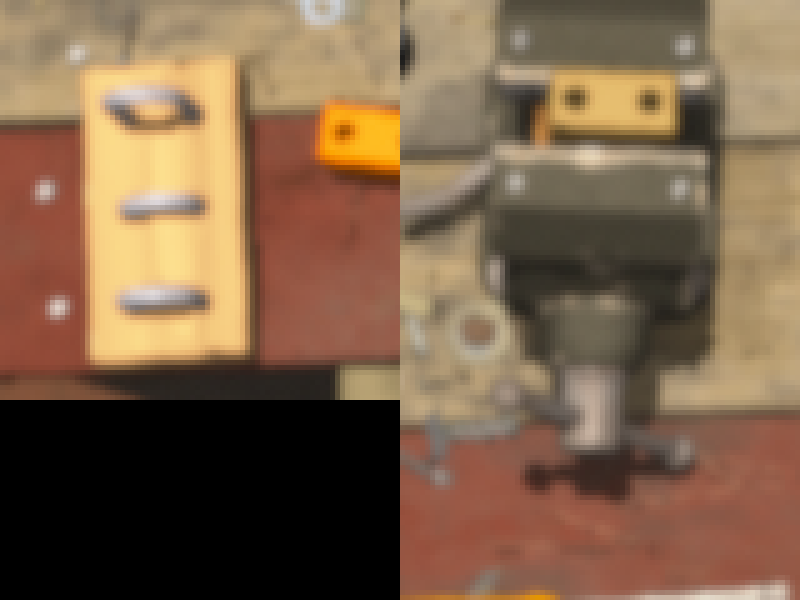

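View pics/c2.png

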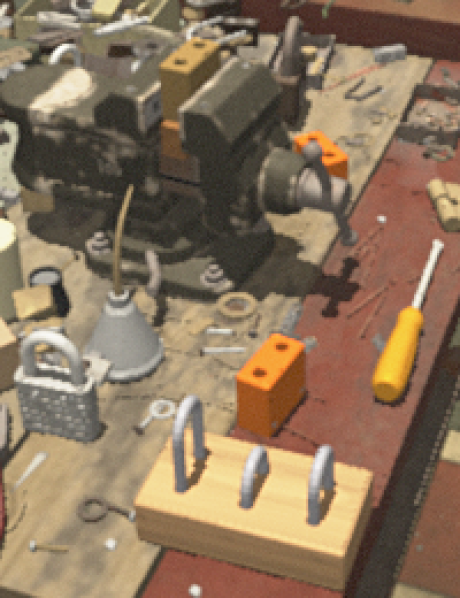

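The crop shows the top knob left at full-image (301.4,249) and the bottom knob at (336,260.4). The body's holes are at (315,189.6) and (330,190.2), and the block corners are clear.

```bash
python3 - <<'E'
from h import *
m=robot.camera_model("top");W=world(m,np.load("pics/top0.npy"))
for n,p,z in[("ktop",(301.4,249),.16),("kbot",(336,260.4),.036),("hl",(315,189.6),.196),("hr",(330,190.2),.196)]+[("blk",q,.036) for q in[(196.6,248.6),(227.6,246),(230.4,306),(198,307.4)]]+[("tallL",(202,255.2),.09),("tallR",(217.5,255.2),.09)]:
    print(n,atz(m,*p,z).round(4),W[int(round(p[1])),int(round(p[0]))].round(4))
# points: tall shackle above .06
def cloud(W,lo,hi):
    P=W.reshape(-1,3);return P[((P>lo)&(P<hi)).all(1)]
S=robot.camera_model("side");Ws=world(S,np.load("pics/side0.npy"))
for nm,w in(("top",W),("side",Ws)):
    for k,(lo,hi) in dict(bow=([.42,.24,.07],[.49,.33,.12]),body=([.535,-.04,.185],[.60,.06,.21]),bar_up=([.40,0,.13],[.46,.12,.18]),bar=([.40,-.05,.015],[.46,.12,.18]),can=([.5,.13,.05],[.62,.21,.2]),shk=([.53,.215,.02],[.62,.30,.15])).items():
        c=cloud(w,lo,hi)
        if len(c):print(nm,k,len(c),np.median(c,0).round(4),c.min(0).round(4),c.max(0).round(4))
# body corners yaw from side/top
    c=cloud(w,[.535,-.04,.19],[.60,.06,.205])[:,:2].astype(np.float32)
    if len(c):print(cv2.minAreaRect(c))
    c=cloud(w,[.3,.2,.03],[.5,.34,.041])[:,:2].astype(np.float32)
    print("blk",cv2.minAreaRect(c))
E
```

```text
ktop [0.4467 0.063  0.16  ] [0.4453 0.0636 0.1676]
kbot [ 0.4386 -0.0152  0.036 ] [ 0.4397 -0.0152  0.0351]
hl [0.569  0.0278 0.196 ] [0.5739 0.0278 0.176 ]
hr [ 0.5662 -0.0045  0.196 ] [ 0.5685 -0.0047  0.1896]
blk [0.482  0.3168 0.036 ] [0.4812 0.3161 0.0347]
blk [0.485  0.2426 0.036 ] [0.4918 0.247  0.0014]
blk [0.3414 0.2377 0.036 ] [0.3439 0.2426 0.01  ]
blk [0.3415 0.3136 0.036 ] [0.3423 0.3133 0.0376]
tallL [0.4555 0.2931 0.09  ] [0.4552 0.2923 0.0939]
tallR [0.4539 0.2576 0.09  ] [0.4633 0.2649 0.0408]
top bow 61 [0.4563 0.2783 0.0921] [0.4522 0.2612 0.0721] [0.4607 0.2993 0.0995]
top body 327 [0.5656 0.0132 0.1956] [ 0.551  -0.0158  0.1851] [0.5822 0.0414 0.2035]
top bar_up 74 [0.4452 0.0593 0.1604] [0.4393 0.0403 0.1305] [0.4543 0.0705 0.1694]
top bar 324 [0.4424 0.029  0.1103] [ 0.4292 -0.0203  0.0154] [0.4599 0.0705 0.1694]
top can 94 [0.5668 0.1551 0.0597] [0.5565 0.1323 0.0501] [0.5794 0.1711 0.1384]
top shk 296 [0.5731 0.2378 0.0479] [0.5493 0.2152 0.0201] [0.6099 0.2586 0.0915]
((0.5667362809181213, 0.01294579915702343), (0.055680807679891586, 0.02947702631354332), 84.81559753417969)
blk ((0.41299426555633545, 0.25979289412498474), (0.142654150724411, 0.11542294174432755), 1.742108702659607)
side bow 196 [0.4557 0.2896 0.0878] [0.4524 0.2636 0.0701] [0.4616 0.3017 0.0993]
side body 362 [0.5634 0.0211 0.1963] [ 0.5508 -0.0165  0.1851] [0.5826 0.0434 0.1996]
side bar_up 108 [0.4438 0.064  0.1599] [0.4383 0.0471 0.1315] [0.4539 0.0725 0.169 ]
side bar 481 [0.4415 0.0385 0.1072] [ 0.4282 -0.017   0.0152] [0.46   0.0725 0.169 ]
side can 260 [0.5676 0.1575 0.0665] [0.5572 0.131  0.05  ] [0.5822 0.1709 0.1429]
side shk 981 [0.5757 0.2462 0.0483] [0.5497 0.2279 0.0201] [0.609  0.2581 0.0911]
((0.5666981339454651, 0.012748431414365768), (0.05923119932413101, 0.028813626617193222), 85.22936248779297)
blk ((0.412273645401001, 0.25914546847343445), (0.14169935882091522, 0.1197299137711525), 1.2126977443695068)
```

```bash
cat > g.py <<'E'
import sys
from h import *
x,y,z,yaw=map(float,sys.argv[1:5])
s=robot.sense();R=Ro.from_rotvec(s["eef_rot"])
Y=R.apply([0,1,0]);
best=None
for k in(0,np.pi):
    T=Ro.from_euler("z",yaw+k)*Ro.from_euler("x",np.pi)
    r=(R.inv()*T).as_rotvec()
    if best is None or np.linalg.norm(r)<np.linalg.norm(best):best=r
d=R.inv().apply(np.array([x,y,z])-s["ee_pos"])
print("pos",s["ee_pos"].round(4),"toolY",Y.round(3),"F",s["wrist_force"].round(1),"w",round(s["gripper_width"],4),"t",round(s["t"],2),"q",s["joint_positions"].round(2))
print("shift units",(d/.6).round(4),"turn units",(best/.5).round(3),"rows",np.linalg.norm(d)/.0417,np.degrees(np.linalg.norm(best))/7.16)
E
python3 g.py .455 .13 .27 -.09
```

```text
pos [ 0.1311 -0.5339  0.2382] toolY [ 0.238 -0.971 -0.001] F [-0.1 -0.4 -0.4] w 0.0882 t 0.1 q [-1.55  0.38  1.3  -0.    1.46 -0.22]
shift units [ 0.7881 -0.9459 -0.0516] turn units [-0.002 -0.     0.662] rows 17.730169982985057 2.6471197396805035
```

```bash
python3 -m inch '[[-1,0.2,-0.24,-0.06,0,0,0.2],[-1,0.788,-0.946,-0.06,0,0,0.66],[-1,0.788,-0.946,-0.06,0,0,0.66],[-1,0.788,-0.946,-0.06,0,0,0.66],[-1,0.788,-0.946,-0.06,0,0,0.66]]'; python3 g.py .455 .13 .27 -.09
```

```text
t: 0.52
ee_pos: [0.2224, -0.3456, 0.2531]
eef_rot: [-3.136, 0.142, 0.0]
wrist_force: [0.7, -0.4, -0.6]
gripper_width: 0.0571
pos [ 0.2224 -0.3456  0.2531] toolY [-0.09  -0.996 -0.002] F [ 0.7 -0.4 -0.6] w 0.0571 t 0.52 q [-1.29  0.12  1.62  0.    1.41  0.37]
shift units [ 0.3145 -0.8245 -0.0267] turn units [-0.004  0.001 -0.001] rows 12.703161868420471 0.0156872765103263
```

```bash
python3 -m inch '[[-1,0.314,-0.824,-0.027,0,0,0],[-1,0.314,-0.824,-0.027,0,0,0],[-1,0.314,-0.824,-0.027,0,0,0],[-1,0.314,-0.824,-0.027,0,0,0],[-1,0.314,-0.824,-0.027,0,0,0]]'; python3 g.py .455 .13 .27 -.09
```

```text
t: 0.93
ee_pos: [0.3134, -0.1584, 0.26]
eef_rot: [-3.136, 0.143, 0.0]
wrist_force: [0.3, -0.6, -1.0]
gripper_width: 0.0233
pos [ 0.3134 -0.1584  0.26  ] toolY [-0.091 -0.996 -0.002] F [ 0.3 -0.6 -1. ] w 0.0233 t 0.93 q [-0.81  0.    1.73  0.    1.41  0.85]
shift units [ 0.1913 -0.5002 -0.0158] turn units [-0.004  0.    -0.002] rows 7.70942027761803 0.017799104120879275
```

```bash
python3 -m inch '[[-1,0.19,-0.5,-0.016,0,0,0],[-1,0.19,-0.5,-0.016,0,0,0],[-1,0.19,-0.5,-0.016,0,0,0],[-1,0.19,-0.5,-0.016,0,0,0],[-1,0.19,-0.5,-0.016,0,0,0]]' && python3 -m inch '[[-1,0.072,-0.187,-0.006,0,0,0],[-1,0.072,-0.187,-0.006,0,0,0],[-1,0.072,-0.187,-0.006,0,0,0],[-1,0.072,-0.187,-0.006,0,0,0],[-1,0.072,-0.187,-0.006,0,0,0]]'; python3 g.py .4515 .13 .140 -.09
```

```text
t: 1.35
ee_pos: [0.4044, 0.0292, 0.2666]
eef_rot: [-3.137, 0.143, 0.0]
wrist_force: [-0.4, -1.8, 0.5]
gripper_width: 0.0005
t: 1.77
ee_pos: [0.4576, 0.1383, 0.2697]
eef_rot: [-3.137, 0.137, 0.002]
wrist_force: [-0.4, 0.0, -1.1]
gripper_width: 0.0004
pos [0.4576 0.1383 0.2697] toolY [-0.087 -0.996 -0.001] F [-0.4  0.  -1.1] w 0.0004 t 1.77 q [0.04 0.23 1.43 0.   1.48 1.7 ]
shift units [-0.0086  0.015   0.2161] turn units [-0.003  0.003  0.005] rows 3.119095678767079 0.02642323973566355
```

```bash
python3 -m inch '[[-1,-0.009,0.015,0.07,0,0,0],[-1,-0.009,0.015,0.14,0,0,0],[-1,-0.009,0.015,0.2,0,0,0],[-1,-0.009,0.015,0.216,0,0,0],[-1,-0.009,0.015,0.216,0,0,0]]' && python3 g.py .4435 .034 .140 -.09
```

```text
t: 2.18
ee_pos: [0.4493, 0.1287, 0.1377]
eef_rot: [-3.138, 0.14, 0.012]
wrist_force: [0.5, -0.5, -0.0]
gripper_width: 0.0007
pos [0.4493 0.1287 0.1377] toolY [-0.089 -0.996 -0.   ] F [ 0.5 -0.5 -0. ] w 0.0007 t 2.18 q [0.02 0.35 1.68 0.   1.12 1.68]
shift units [ 0.0043  0.158  -0.004 ] turn units [-0.001  0.016  0.001] rows 2.275119961961811 0.06315231262524881
```

```bash
python3 -m inch '[[-1,0.004,0.03,-0.004,0,0.016,0],[-1,0.004,0.05,-0.004,0,0.016,0],[-1,0.004,0.07,-0.004,0,0.016,0],[-1,0.004,0.09,-0.004,0,0.016,0],[-1,0.004,0.11,-0.004,0,0.016,0]]' && python3 -m inch '[[-1,0,0.01,0,0,0,0],[-1,0,0.02,0,0,0,0],[-1,0,0.03,0,0,0,0],[-1,0,0.04,0,0,0,0],[-1,0,0.045,0,0,0,0]]' && python3 g.py .4425 .016 .140 -.09
```

```text
t: 2.6
ee_pos: [0.4472, 0.0624, 0.1427]
eef_rot: [-3.136, 0.142, -0.01]
wrist_force: [1.2, 8.0, 7.9]
gripper_width: 0.0007
t: 3.02
ee_pos: [0.4452, 0.0347, 0.1441]
eef_rot: [-3.135, 0.144, -0.015]
wrist_force: [-0.4, 4.1, 2.5]
gripper_width: 0.0005
pos [0.4452 0.0347 0.1441] toolY [-0.092 -0.996 -0.003] F [-0.4  4.1  2.5] w 0.0005 t 3.02 q [-0.19  0.3   1.73  0.    1.1   1.47]
shift units [-0.0018  0.0314  0.0067] turn units [-0.007 -0.019 -0.004] rows 0.46257207222661406 0.08118405018829142
```

```bash
python3 -m inch '[[-1,0,0.01,0.003,0,0,0],[-1,0,0.018,0.005,0,0,0],[-1,0,0.024,0.006,0,0,0],[-1,0,0.03,0.006,0,0,0],[-1,0,0.03,0.006,0,0,0]]' && python3 g.py .4425 .012 .140 -.09
```

```text
t: 3.43
ee_pos: [0.4435, 0.0173, 0.1408]
eef_rot: [-3.132, 0.146, -0.016]
wrist_force: [1.6, 10.0, -0.1]
gripper_width: 0.0
pos [0.4435 0.0173 0.1408] toolY [-0.093 -0.996 -0.006] F [ 1.6 10.  -0.1] w 0.0 t 3.43 q [-0.23  0.3   1.74  0.01  1.09  1.43]
shift units [-0.0008  0.009   0.0013] turn units [-0.013 -0.02  -0.006] rows 0.13142889273125014 0.0967231877170028
```

```bash
python3 -m inch '[[-1,0,0.004,0.001,0,0,0],[-1,0,0.008,0.001,0,0,0],[-1,0,0.012,0.001,0,0,0],[-1,0,0.012,0.001,0,0,0]]' && python3 g.py .4425 .012 .140 -.09
```

```text
t: 3.77
ee_pos: [0.4428, 0.0138, 0.1406]
eef_rot: [-3.122, 0.149, -0.017]
wrist_force: [5.9, 31.3, -0.1]
gripper_width: 0.0004
pos [0.4428 0.0138 0.1406] toolY [-0.095 -0.995 -0.016] F [ 5.9 31.3 -0.1] w 0.0004 t 3.77 q [-0.25  0.3   1.75  0.02  1.09  1.41]
shift units [-0.0001  0.0031  0.001 ] turn units [-0.032 -0.021 -0.01 ] rows 0.04707215938699324 0.159672240362122
```

```bash
python3 -m inch '[[-1,0,0.003,0,0,0,0],[-1,0,0.004,0,0,0,0]]' && python3 -m inch '[[-1,0,-0.03,0,0,0,0],[-1,0,-0.09,-0.01,0.03,0.02,0],[-1,0,-0.13,-0.1,0.03,0.02,0],[0.3,0,-0.15,-0.2,0.03,0.02,0],[0.3,0,-0.2,-0.2,0.03,0.02,0]]' && python3 g.py .455 .28 .24 .03; python3 - <<'E'
from h import *
m=robot.camera_model("top");p,d=robot.camera("top");cv2.imwrite("pics/top1.png",p);W=world(m,d)
b=cv2.resize(p[170:290,280:360],(400,600),interpolation=3)
S=robot.camera_model("side");q,e=robot.camera("side");Ws=world(S,e);cv2.imwrite("pics/side1.png",q)
c=np.zeros((600,800,3),np.uint8);c[:,:400]=b;c[:,400:]=cv2.resize(q[180:300,270:350],(400,600),interpolation=3)
cv2.imwrite("pics/c3.png",c)
for w in(W,Ws):
    P=w.reshape(-1,3)
    for lo,hi in(([.40,-.1,.13],[.46,.12,.18]),([.40,-.1,.015],[.46,.12,.06]),([.535,-.04,.19],[.60,.06,.205])):
        k=P[((P>lo)&(P<hi)).all(1)]
        if len(k)>3:print(len(k),np.median(k,0).round(4),k.min(0).round(4),k.max(0).round(4),cv2.minAreaRect(k[:,:2].astype(np.float32)))
E
```

```text
t: 3.93
ee_pos: [0.4425, 0.0139, 0.1411]
eef_rot: [-3.116, 0.15, -0.019]
wrist_force: [5.4, 25.3, -0.4]
gripper_width: 0.0003
t: 4.35
ee_pos: [0.4519, 0.1216, 0.2599]
eef_rot: [-3.102, 0.152, -0.041]
wrist_force: [1.4, -0.8, -0.5]
gripper_width: 0.0115
pos [0.4519 0.1216 0.2599] toolY [-0.097 -0.995 -0.036] F [ 1.4 -0.8 -0.5] w 0.0115 t 4.35 q [-0.01  0.2   1.49  0.03  1.42  1.65]
shift units [-0.0217 -0.2618  0.0421] turn units [-0.069 -0.054 -0.256] rows 3.828232954410988 1.0842663556654684
75 [ 0.4405 -0.0031  0.1605] [ 0.4327 -0.0144  0.1302] [0.4477 0.016  0.1674] ((0.43922144174575806, 0.00021864287555217743), (0.014505740255117416, 0.030055832117795944), 8.065815925598145)
24 [0.4458 0.063  0.048 ] [0.4409 0.0534 0.0157] [0.4555 0.1023 0.0583] ((0.45189449191093445, 0.07658827304840088), (0.05078752338886261, 0.01126609742641449), 69.51074981689453)
304 [0.5664 0.0131 0.1957] [ 0.5522 -0.0157  0.1901] [0.5832 0.0413 0.2044] ((0.567534863948822, 0.012743832543492317), (0.056279536336660385, 0.029233252629637718), 87.65019226074219)
148 [0.44   0.0008 0.1526] [ 0.4327 -0.011   0.1304] [0.4465 0.016  0.1685] ((0.43970808386802673, 0.0024776961654424667), (0.02699914760887623, 0.013753024861216545), 89.13050079345703)
131 [0.4452 0.0664 0.04  ] [0.4392 0.0482 0.0244] [0.453  0.0789 0.0599] ((0.44496145844459534, 0.06318365037441254), (0.030694182962179184, 0.012979328632354736), 79.66868591308594)
297 [0.5654 0.0195 0.1969] [ 0.5513 -0.0141  0.1901] [0.5828 0.0421 0.2003] ((0.5670154094696045, 0.013751111924648285), (0.05666770040988922, 0.02858770824968815), 86.51610565185547)
```

View pics/c3.png

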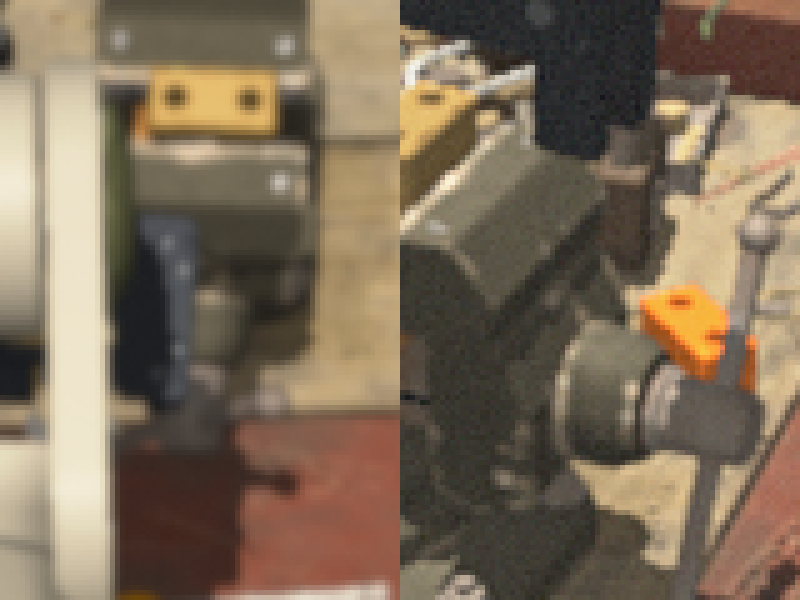

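Body gripped region: the body is at top-crop (213,100). The bar now leans right, with its knob at top-image (333.6,248) and side-image (341.4,225.6). I'll fit the angle.

```bash
python3 - <<'E'
from h import *
from scipy.optimize import least_squares
T=robot.camera_model("top");S=robot.camera_model("side")
yv=np.array([np.sin(.09),np.cos(.09),0])
def f(p):
    c=np.array([p[0],p[1],.098]);r=[]
    k=lambda th,s:c+s*.07*(np.sin(th)*yv+np.cos(th)*np.array([0,0,1]))
    for m,th,s,px,o in((T,p[2],1,(301.4,249),0),(T,p[2],-1,(336,260.4),0),(S,p[2],1,(326.1,245.2),1),(S,p[2],-1,(340.9,283),1),(T,p[3],1,(333.6,248),0),(S,p[3],1,(341.4,225.6),1)):
        r+=list(proj(m,k(th,s))-px-(p[4:6] if o else 0))
    return r
s=least_squares(f,[.443,.024,.5,-.5,0,0]);print(s.x.round(3),np.round(s.fun,1))
E
```

```text
[ 0.445  0.024  0.532 -0.46  -0.388 -0.798] [ 1.6 -0.5 -1.7 -1.3  0.2  0.6  0.  -2.1 -0.1  1.7 -0.2  1.5]
```

```bash
python3 g.py .446 .055 .148 -.09; python3 - <<'E'
from h import *
s=robot.sense();print(s["ee_pos"])
E
```

```text
pos [0.4532 0.1246 0.2612] toolY [-0.093 -0.995 -0.039] F [ 0.3 -1.3 -0.2] w 0.0196 t 4.45 q [-0.    0.2   1.49  0.04  1.41  1.66]
shift units [-0.0069  0.1239  0.1839] turn units [-0.077 -0.063 -0.007] rows 3.1915865608447227 0.3997256994406146
[0.45316042 0.12463375 0.26119273]
```

```bash
python3 -m inch '[[-1,-0.007,0.03,0.05,-0.077,-0.063,0],[-1,-0.007,0.08,0.11,-0.077,-0.063,0],[-1,-0.007,0.124,0.17,-0.077,-0.063,0],[-1,-0.007,0.124,0.184,-0.077,-0.063,0],[-1,-0.007,0.124,0.184,-0.077,-0.063,0]]' && python3 g.py .443 .018 .148 -.09
```

```text
t: 4.87
ee_pos: [0.4438, 0.0532, 0.1448]
eef_rot: [-3.138, 0.151, 0.012]
wrist_force: [-0.6, 0.3, 0.7]
gripper_width: 0.0005
pos [0.4438 0.0532 0.1448] toolY [-0.096 -0.995  0.   ] F [-0.6  0.3  0.7] w 0.0005 t 4.87 q [-0.15  0.31  1.72 -0.    1.12  1.52]
shift units [ 0.0042  0.0585 -0.0053] turn units [ 0.     0.015 -0.012] rows 0.8469575763865453 0.07672753168915343
```

```bash
python3 -m inch '[[-1,0.003,0.02,-0.004,0,0.01,0],[-1,0.003,0.04,-0.004,0,0.01,0],[-1,0.003,0.056,-0.004,0,0.01,0],[-1,0.003,0.062,-0.004,0,0.01,0]]' && python3 -m inch '[[-1,0,0.004,0,0,0,0],[-1,0,0.008,0,0,0,0],[-1,0,0.008,0,0,0,0]]'&& python3 -m inch '[[-1,0,0.004,0,0,0,0],[-1,0,0.008,0,0,0,0],[-1,0,0.008,0,0,0,0]]'; python3 g.py .443 .01 .147 -.09
```

```text
t: 5.2
ee_pos: [0.4422, 0.0157, 0.1479]
eef_rot: [-3.136, 0.153, 0.002]
wrist_force: [2.8, 11.0, -2.9]
gripper_width: 0.0005
t: 5.45
ee_pos: [0.4416, 0.013, 0.1476]
eef_rot: [-3.131, 0.154, 0.002]
wrist_force: [4.4, 15.1, -8.1]
gripper_width: 0.0006
t: 5.7
ee_pos: [0.4413, 0.0116, 0.1472]
eef_rot: [-3.123, 0.154, 0.001]
wrist_force: [9.6, 22.2, -11.6]
gripper_width: 0.0002
pos [0.4413 0.0116 0.1472] toolY [-0.098 -0.995 -0.015] F [  9.6  22.2 -11.6] w 0.0002 t 5.7 q [-0.25  0.29  1.73  0.02  1.12  1.41]
shift units [0.003  0.0024 0.0003] turn units [-0.03   0.003 -0.017] rows 0.05540670867438158 0.13741071002766453
```

```bash
python3 -m inch '[[-1,0.003,-0.015,0,-0.03,0,0],[-1,0.003,-0.015,-0.014,-0.03,0,0],[-1,0.003,-0.015,-0.014,-0.03,0,0]]' && python3 -m inch '[[-1,0,0.01,0,0,0,0],[-1,0,0.018,0,0,0,0],[-1,0,0.022,0,0,0,0],[-1,0,0.022,0,0,0,0]]'&& python3 -m inch '[[-1,0,0.004,0,0,0,0],[-1,0,0.008,0,0,0,0],[-1,0,0.008,0,0,0,0]]'; python3 g.py .443 .01 .155 -.09
```

```text
t: 5.95
ee_pos: [0.4446, 0.0204, 0.1574]
eef_rot: [3.137, -0.153, 0.002]
wrist_force: [-0.1, -0.4, 0.4]
gripper_width: 0.0005
t: 6.28
ee_pos: [0.4434, 0.0085, 0.1577]
eef_rot: [-3.133, 0.155, -0.003]
wrist_force: [2.2, 16.8, 2.9]
gripper_width: 0.0003
t: 6.53
ee_pos: [0.4431, 0.0074, 0.1583]
eef_rot: [-3.122, 0.157, -0.007]
wrist_force: [5.2, 33.0, 4.8]
gripper_width: 0.0004
pos [0.4431 0.0074 0.1583] toolY [-0.1   -0.995 -0.016] F [ 5.2 33.   4.8] w 0.0004 t 6.53 q [-0.26  0.28  1.71  0.02  1.15  1.4 ]
shift units [-0.0007 -0.0041  0.0055] turn units [-0.032 -0.007 -0.02 ] rows 0.0997503416344209 0.15480585391762117
```

```bash
python3 -m inch '[[-1,0,-0.04,0,-0.03,0,0],[-1,0,-0.09,-0.06,-0.03,0,0],[-1,0,-0.13,-0.13,-0.03,0,0],[0.3,0,-0.2,-0.17,-0.03,0,0],[0.3,0,-0.26,-0.17,-0.03,0,0]]' && python3 -m inch '[[0.3,0,-0.06,0,0,0,0],[0.3,0,-0.12,0,0,0,0],[0.3,0,-0.18,0,0,0,0],[0.3,0,-0.18,0,0,0,0]]'; python3 g.py .455 .28 .24 .03; python3 - <<'E'
from h import *
m=robot.camera_model("top");p,d=robot.camera("top");cv2.imwrite("pics/top2.png",p);np.save("pics/top2.npy",d)
q,e=robot.camera("side");cv2.imwrite("pics/side2.png",q);np.save("pics/side2.npy",e)
c=np.zeros((600,800,3),np.uint8);c[:,:400]=cv2.resize(p[230:290,300:340],(400,600),interpolation=3);c[:,400:]=cv2.resize(q[210:300,300:360],(400,600),interpolation=3)
cv2.imwrite("pics/c4.png",c)
E
```

```text
t: 6.95
ee_pos: [0.4585, 0.1516, 0.265]
eef_rot: [-3.136, 0.162, -0.017]
wrist_force: [0.3, -1.4, -0.2]
gripper_width: 0.0119
t: 7.28
ee_pos: [0.4698, 0.2627, 0.265]
eef_rot: [-3.135, 0.156, -0.017]
wrist_force: [-0.9, -0.6, -0.4]
gripper_width: 0.0385
pos [0.4698 0.2627 0.265 ] toolY [-0.099 -0.995 -0.003] F [-0.9 -0.6 -0.4] w 0.0385 t 7.28 q [ 0.29  0.34  1.29 -0.    1.51  1.96]
shift units [-0.0278 -0.0262  0.0415] turn units [-0.004 -0.022 -0.258] rows 0.811837071955473 1.037320464962872
```

View pics/c4.png

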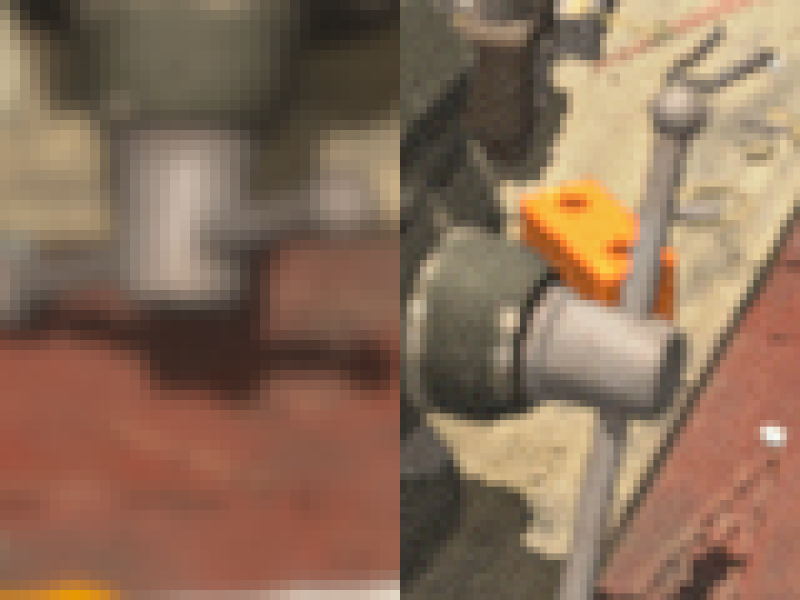

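```bash
python3 - <<'E'
from h import *
from scipy.optimize import least_squares
T=robot.camera_model("top");S=robot.camera_model("side")
yv=np.array([np.sin(.09),np.cos(.09),0])
def f(p):
    c=np.array([p[0],p[1],.098+p[4]]);r=[]
    k=lambda th,s:c+s*.07*(np.sin(th)*yv+np.cos(th)*np.array([0,0,1]))
    for m,th,s,px,o in((T,p[2],1,(301.4,249),0),(T,p[2],-1,(336,260.4),0),(T,p[3],1,(334,250.3),0),(T,p[3],-1,(300.8,258),0)):
        r+=list(proj(m,k(th,s))-px)
    return r
s=least_squares(f,[.443,.024,.5,-.5,0]);print(s.x.round(3),np.round(s.fun,1))
for D,m in(("pics/top2.npy",T),("pics/side2.npy",S)):
    P=world(m,np.load(D)).reshape(-1,3)
    for lo,hi in(([.42,-.04,.145],[.46,.02,.18]),([.42,.05,.015],[.46,.09,.05]),([.54,-.03,.19],[.60,.06,.205])):
        k=P[((P>lo)&(P<hi)).all(1)]
        if len(k)>3:print(len(k),np.median(k,0).round(4),k.min(0).round(4),k.max(0).round(4),cv2.minAreaRect(k[:,:2].astype(np.float32)))
E
```

```text
[ 0.44   0.027  0.581 -0.564  0.019] [-1.3  0.1 -1.5 -0.7  1.4  0.3  1.4  0.3]
57 [ 0.44   -0.0054  0.1618] [ 0.4334 -0.0144  0.1477] [0.448  0.0053 0.1699] ((0.44091057777404785, -0.0045885732397437096), (0.0195566825568676, 0.014627749100327492), 86.74514770507812)
37 [0.4452 0.0704 0.0351] [0.4378 0.058  0.0251] [0.4545 0.078  0.05  ] ((0.44602784514427185, 0.0688507929444313), (0.018547561019659042, 0.015172606334090233), 71.47943878173828)
296 [0.5667 0.0132 0.196 ] [ 0.5519 -0.0157  0.1901] [0.5826 0.0413 0.2029] ((0.5679143667221069, 0.012814640998840332), (0.055848512798547745, 0.02951343171298504), 85.89806365966797)
97 [ 0.4399 -0.0021  0.1594] [ 0.4329 -0.0123  0.1454] [0.4475 0.0077 0.1685] ((0.43897387385368347, -0.002044946886599064), (0.014810026623308659, 0.018593231216073036), 10.814023971557617)
99 [0.4449 0.0697 0.0358] [0.4384 0.0568 0.0158] [0.4594 0.0788 0.0497] ((0.44665226340293884, 0.06949323415756226), (0.021554691717028618, 0.016209343448281288), 35.9437141418457)
21 [ 0.5532 -0.0058  0.1954] [ 0.5516 -0.0139  0.19  ] [0.5551 0.0022 0.1983] ((0.553133487701416, -0.005848817527294159), (0.015868468210101128, 0.003224637359380722), 81.17311096191406)
```

Both knobs now give about −0.53 (settled after a 33 N push at the stop). Next is the shackle, so I'll position above it and look with the wrist camera.

```bash
python3 -m inch '[[0.6,-0.01,-0.01,0.02,0,-0.02,-0.1],[0.6,-0.026,-0.029,0.04,0,-0.02,-0.25],[0.6,-0.026,-0.029,0.08,0,-0.02,-0.25],[0.6,-0.026,-0.029,0.12,0,-0.02,-0.25],[0.6,-0.026,-0.029,0.12,0,-0.02,-0.25]]'; python3 g.py .456 .28 .15 .03; python3 - <<'E'
from h import *
m=robot.camera_model("wrist");p,d=robot.camera("wrist");cv2.imwrite("pics/w1.png",p);np.save("pics/w1.npy",d)
W=world(m,d);P=W.reshape(-1,3);
k=P[((P>[.42,.24,.066])&(P<[.49,.33,.12])).all(1)]
if len(k):print(len(k),np.median(k,0).round(4),k.min(0).round(4),k.max(0).round(4),cv2.minAreaRect(k[:,:2].astype(np.float32)))
E
```

```text
t: 7.8
ee_pos: [0.4554, 0.2755, 0.1893]
eef_rot: [3.139, 0.034, -0.01]
wrist_force: [0.0, 0.5, -0.4]
gripper_width: 0.0705
pos [0.4554 0.2755 0.1893] toolY [ 0.022 -1.     0.002] F [ 0.   0.5 -0.4] w 0.0705 t 7.8 q [ 0.32  0.39  1.43 -0.    1.33  1.87]
shift units [ 0.0016 -0.0076  0.0655] turn units [ 0.004  0.013 -0.017] rows 0.9492715471151466 0.08704237752928616
929 [0.4609 0.2792 0.0915] [0.4549 0.2598 0.066 ] [0.4638 0.2988 0.097 ] ((0.4592669904232025, 0.2792360484600067), (0.008252411149442196, 0.0390348844230175), 2.0389249324798584)
```

View pics/w1.png

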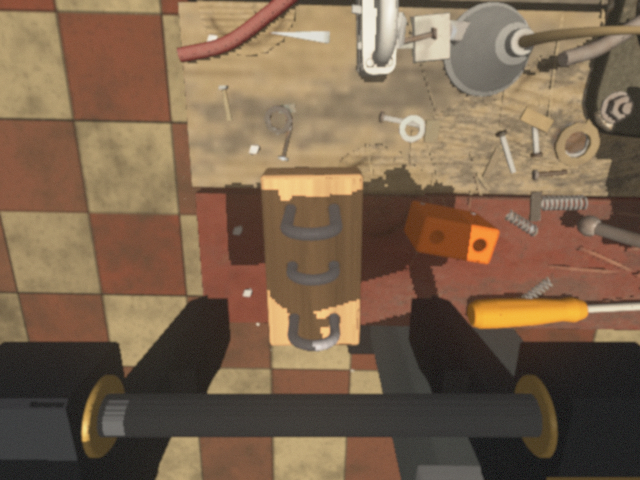

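The wrist picture shows the tall shackle furthest from the robot, at (312,222), clear of the fingers. Depth puts its middle at about (0.459, 0.279), yaw 2°.

```bash
python3 g.py .458 .2795 .045 .035; 
```

```text
pos [0.4563 0.276  0.1917] toolY [ 0.021 -1.     0.001] F [-0.5 -0.6  0.9] w 0.0707 t 7.85 q [ 0.32  0.39  1.42 -0.    1.33  1.87]
shift units [ 0.0038 -0.0061  0.2445] turn units [ 0.002  0.007 -0.027] rows 3.519932719849093 0.11195504777963085
```

```bash
python3 -m inch '[[0.6,0.003,-0.006,0.04,0,0.01,-0.03],[0.6,0.004,-0.006,0.09,0,0.01,-0.03],[0.6,0.004,-0.006,0.14,0,0.01,-0.03],[0.6,0.004,-0.006,0.18,0,0.01,-0.03],[0.6,0.004,-0.006,0.18,0,0.01,-0.03]]'; python3 g.py .458 .2795 .045 .035;python3 - <<'E'
from h import *
m=robot.camera_model("wrist");p,d=robot.camera("wrist");cv2.imwrite("pics/w2.png",p)
W=world(m,d);P=W.reshape(-1,3);
k=P[((P>[.42,.24,.066])&(P<[.49,.33,.12])).all(1)]
if len(k):print(len(k),np.median(k,0).round(4),k.min(0).round(4),k.max(0).round(4),cv2.minAreaRect(k[:,:2].astype(np.float32)))
E
```

```text
t: 8.27
ee_pos: [0.4575, 0.278, 0.0815]
eef_rot: [3.138, 0.055, -0.006]
wrist_force: [-0.5, -1.0, -0.6]
gripper_width: 0.0705
pos [0.4575 0.278  0.0815] toolY [ 0.035 -0.999  0.003] F [-0.5 -1.  -0.6] w 0.0705 t 8.27 q [ 0.33  0.53  1.56 -0.    1.06  1.86]
shift units [ 0.0011 -0.0026  0.0608] turn units [0.006 0.007 0.   ] rows 0.8763043998642926 0.03654646691898437
8528 [0.4626 0.2957 0.0959] [0.4475 0.24   0.066 ] [0.4697 0.3291 0.12  ] ((0.4584755003452301, 0.28445199131965637), (0.02117747627198696, 0.0891687199473381), 0.7904565930366516)
```

```bash
python3 -m inch '[[0.6,0.001,-0.002,0.03,0,0,0],[0.6,0.001,-0.002,0.055,0,0,0],[0.6,0.001,-0.002,0.059,0,0,0],[0.6,0.001,-0.002,0.059,0,0,0]]'; python3 g.py .458 .2795 .045 .035;python3 -m inch '[[-0.3,0,0,0,0,0,0],[-0.3,0,0,0,0,0,0],[-0.3,0,0,0,0,0,0],[-0.3,0,0,0,0,0,0],[-0.3,0,0,0,0,0,0]]' 35;python3 g.py .458 .2795 .045 .035
```

```text
t: 8.65
ee_pos: [0.4601, 0.2796, 0.05]
eef_rot: [3.14, 0.055, 0.002]
wrist_force: [0.4, -0.7, -0.2]
gripper_width: 0.0707
pos [0.4601 0.2796 0.05  ] toolY [ 0.035 -0.999  0.001] F [ 0.4 -0.7 -0.2] w 0.0707 t 8.65 q [ 0.33  0.57  1.59 -0.    0.98  1.86]
shift units [-0.0035  0.      0.0084] turn units [ 0.003 -0.003 -0.   ] rows 0.13036159786436255 0.015969312918569446
t: 9.07
ee_pos: [0.4603, 0.2799, 0.0505]
eef_rot: [3.141, 0.054, 0.004]
wrist_force: [0.1, 9.6, 3.7]
gripper_width: 0.0394
pos [0.4603 0.2799 0.0505] toolY [ 0.035 -0.999  0.001] F [0.1 9.6 3.7] w 0.0394 t 9.07 q [ 0.33  0.57  1.59 -0.    0.98  1.86]
shift units [-0.0038  0.0005  0.0092] turn units [ 0.001 -0.005 -0.001] rows 0.14336178611765113 0.01898475033197824
```

```bash
python3 -m inch '[[0.4,0,0,0,0,0,0],[0.4,0,0,0,0,0,0],[0.4,-0.003,-0.001,0.012,0,0,0],[0.4,-0.003,-0.001,0.012,0,0,0],[0.4,-0.003,-0.001,0.012,0,0,0]]'; python3 g.py .458 .2805 .045 .035;python3 -m inch '[[-0.3,0,0,0,0,0,0],[-0.3,0,0,0,0,0,0],[-0.3,0,0,0,0,0,0],[-0.3,0,0,0,0,0,0],[-0.3,0,0,0,0,0,0]]' 45;python3 g.py .458 .2795 .16 .035
```

```text
t: 9.48
ee_pos: [0.458, 0.2803, 0.0427]
eef_rot: [3.14, 0.055, 0.002]
wrist_force: [-0.4, -0.4, 0.4]
gripper_width: 0.0615
pos [0.458  0.2803 0.0427] toolY [ 0.035 -0.999  0.001] F [-0.4 -0.4  0.4] w 0.0615 t 9.48 q [ 0.33  0.58  1.6  -0.    0.96  1.87]
shift units [-0.     -0.0003 -0.0038] turn units [ 0.002 -0.002 -0.   ] rows 0.05532298029656692 0.01185938118669385
t: 9.9
ee_pos: [0.4581, 0.2803, 0.0428]
eef_rot: [3.14, 0.055, 0.002]
wrist_force: [-0.7, -0.1, -1.0]
gripper_width: 0.0384
pos [0.4581 0.2803 0.0428] toolY [ 0.035 -0.999  0.001] F [-0.7 -0.1 -1. ] w 0.0384 t 9.9 q [ 0.33  0.58  1.6  -0.    0.96  1.87]
shift units [ 0.      0.0015 -0.1954] turn units [ 0.002 -0.002 -0.   ] rows 2.8112957570794 0.012508950761704734
```

```bash
python3 -m inch '[[-0.3,0,0,-0.02,0,0,0],[-0.3,0,0,-0.04,0,0,0],[-0.3,0,0,-0.06,0,0,0],[-0.3,0,0,-0.08,0,0,0],[-0.3,0,0,-0.1,0,0,0]]';python3 -m inch '[[-0.3,0,0,-0.06,0,0,0],[-0.3,0,0,-0.12,0,0,0],[-0.3,0,0,-0.18,0,0,0],[-0.3,0,0,-0.24,0,0,0],[-0.3,0,0,-0.27,0,0,0]]'; python3 g.py .568 .013 .28 -.087;python3 - <<'E'
from h import *
q,e=robot.camera("side");cv2.imwrite("pics/side3.png",q);p,d=robot.camera("wrist");cv2.imwrite("pics/w3.png",p)
c=np.zeros((480,800,3),np.uint8);c[:,:400]=cv2.resize(q[150:450,180:430],(400,480));c[:300,400:]=cv2.resize(p,(400,300));cv2.imwrite("pics/c5.png",c)
E
```

```text
t: 10.32
ee_pos: [0.4578, 0.2803, 0.1032]
eef_rot: [3.14, 0.055, 0.001]
wrist_force: [-0.8, 0.0, -1.3]
gripper_width: 0.0382
t: 10.73
ee_pos: [0.4582, 0.2807, 0.2696]
eef_rot: [-3.141, -0.055, -0.01]
wrist_force: [0.1, -0.3, -1.7]
gripper_width: 0.0387
pos [0.4582 0.2807 0.2696] toolY [ 0.035 -0.999 -0.   ] F [ 0.1 -0.3 -1.7] w 0.0387 t 10.73 q [ 0.33  0.34  1.28 -0.    1.52  1.87]
shift units [ 0.1674  0.4524 -0.0165] turn units [-0.002 -0.012  0.244] rows 6.944317752302867 0.977244586380797
```

View pics/c5.png

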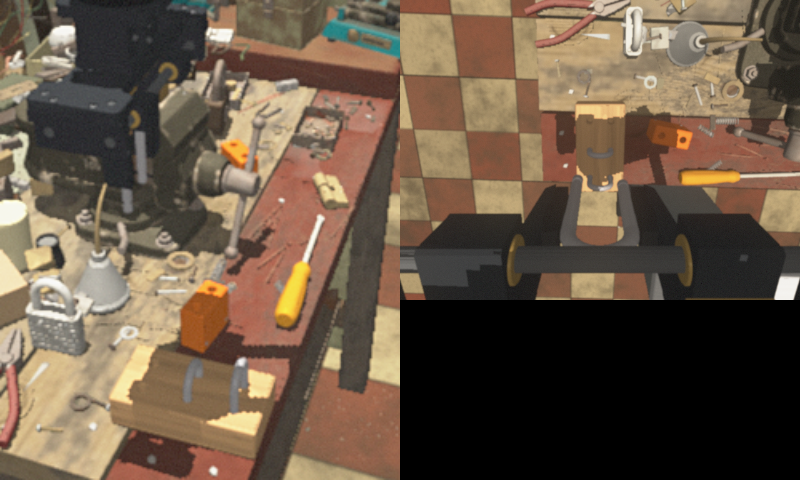

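The shackle is held upright; the middle and low ones are still in the block. Carrying it over.

```bash
python3 -m inch '[[-0.3,0.02,0.04,-0.015,0,-0.01,0.03],[-0.3,0.04,0.1,-0.015,0,-0.01,0.07],[-0.3,0.06,0.16,-0.015,0,-0.01,0.12],[-0.3,0.085,0.22,-0.015,0,-0.01,0.17],[-0.3,0.11,0.28,-0.015,0,-0.01,0.24]]'; python3 g.py .568 .013 .27 -.087
```

```text
t: 11.25
ee_pos: [0.53, 0.1136, 0.2756]
eef_rot: [-3.138, 0.135, 0.002]
wrist_force: [-0.3, 0.1, -1.4]
gripper_width: 0.0387
pos [0.53   0.1136 0.2756] toolY [-0.086 -0.996 -0.001] F [-0.3  0.1 -1.4] w 0.0387 t 11.25 q [-0.01  0.34  1.25  0.    1.55  1.65]
shift units [0.0774 0.1616 0.0091] turn units [-0.002  0.003  0.002] rows 2.58151746284881 0.017020601686145893
```

```bash
python3 -m inch '[[-0.3,0.02,0.04,0.009,0,0,0],[-0.3,0.04,0.08,0.009,0,0,0],[-0.3,0.06,0.12,0.009,0,0,0],[-0.3,0.077,0.161,0.009,0,0,0],[-0.3,0.077,0.161,0.009,0,0,0]]'; python3 -m inch '[[-0.3,0,0,0.01,0,0,0],[-0.3,0,0,0.01,0,0,0]]'; python3 g.py .568 .013 .245 -.087;python3 - <<'E'
from h import *
m=robot.camera_model("wrist");p,d=robot.camera("wrist");cv2.imwrite("pics/w4.png",p);np.save("pics/w4.npy",d)
print(m["R"].tolist(),m["t"].tolist(),m["mtx"].tolist())
s=robot.sense()
for y in(.016,-.016):
  for z in(.0308 if y>0 else .0228,):
    pass
P=world(m,d).reshape(-1,3)
k=P[((P>[.54,-.03,.188])&(P<[.60,.06,.203])).all(1)]
print(len(k),np.median(k,0).round(4),cv2.minAreaRect(k[:,:2].astype(np.float32)))
k=P[((P>[.54,-.03,.215])&(P<[.60,.06,.235])).all(1)]
print(len(k),np.median(k,0).round(4),k.min(0),k.max(0))
cv2.imwrite("pics/c6.png",cv2.resize(p[150:450,150:490],None,fx=2,fy=2,interpolation=3))
q,e=robot.camera("side");cv2.imwrite("pics/side4.png",q)
E
```

```text
t: 11.67
ee_pos: [0.5684, 0.0095, 0.2673]
eef_rot: [-3.138, 0.141, 0.008]
wrist_force: [-0.4, 0.2, -1.0]
gripper_width: 0.0386
t: 11.83
ee_pos: [0.5675, 0.0096, 0.2582]
eef_rot: [-3.137, 0.142, 0.016]
wrist_force: [-0.2, 0.5, -1.5]
gripper_width: 0.0386
pos [0.5675 0.0096 0.2582] toolY [-0.091 -0.996 -0.001] F [-0.2  0.5 -1.5] w 0.0386 t 11.83 q [-0.19  0.4   1.2  -0.    1.54  1.47]
shift units [ 0.0006 -0.0057  0.022 ] turn units [-0.001  0.021 -0.007] rows 0.3272677034829483 0.08737849597513095
[[-0.08973074226216729, -0.9959657808610272, -0.0007464897642902122], [-0.9414306121026023, 0.08457277687045996, 0.32642893255430333], [-0.32504891399480645, 0.029993478729668628, -0.9452214527530006]] [0.05961456827648129, 0.48183693595652816, 0.5933340423666328] [[421.68240524458247, 0.0, 319.2003920612795], [0.0, 421.68240524458247, 236.954675542544], [0.0, 0.0, 1.0]]
5056 [0.5718 0.0104 0.1959] ((0.5699597597122192, 0.010564109310507774), (0.05608465522527695, 0.02807541936635971), 85.44634246826172)
156 [0.5722 0.0233 0.2332] [0.56823295 0.02035872 0.22751511] [0.57395004 0.02821618 0.23492245]
```

View pics/c6.png

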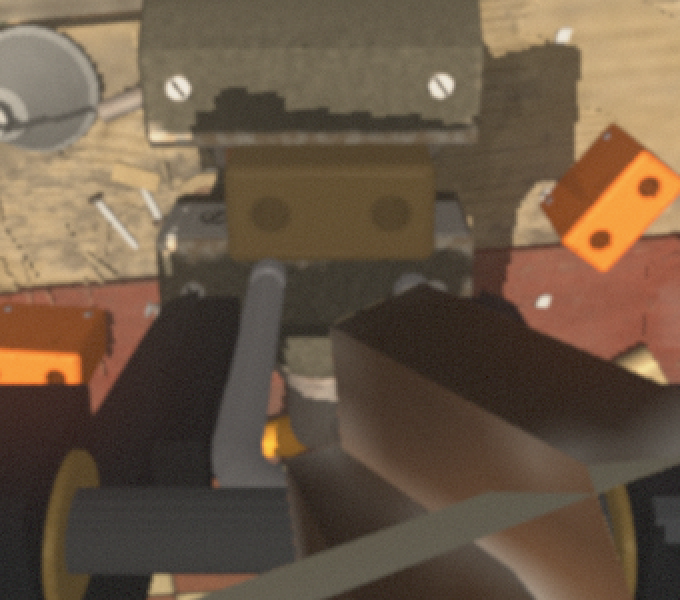

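The wrist crop shows the body holes at crop (270,213) and (391,213), i.e. pixels (285,256.5) and (345.5,256.5). The long foot's end is at crop (267,260), i.e. (283.5,280), and the short foot's is at crop (411,274).

```bash
python3 - <<'E'
from h import *
m=robot.camera_model("wrist");s=robot.sense();R=Ro.from_rotvec(s["eef_rot"]).as_matrix();T=s["ee_pos"]
print("cam",-m["R"].T@m["t"],T)
l=-R[:,1];f=R[:,0]
for sg,h in((1,.0308),(-1,.0228)):
    c=T+sg*.016*l+R[:,2]*h
    print("foot c",c.round(4),proj(m,c).round(1),"front edge",proj(m,c+.004*f).round(1),"left/right",proj(m,c+.004*l).round(1),proj(m,c-.004*l).round(1))
hl=atz(m,285,256.5,.196);hr=atz(m,345.5,256.5,.196);print("holes",hl.round(4),hr.round(4),(hl+hr)/2,np.linalg.norm(hl-hr))
p=cv2.imread("pics/w4.png")
x=cv2.resize(p[225:315,265:375],(770,630),interpolation=3)[:600];cv2.imwrite("pics/c7.png",cv2.convertScaleAbs(x,alpha=1.6,beta=20))
E
```

```text
cam [0.65174827 0.00179111 0.40567673] [0.56777651 0.01037925 0.26008139]
foot c [0.569  0.0264 0.2293] [282.2 286.7] front edge [282.  278.8] left/right [273.5 286.7] [290.9 286.7]
foot c [ 0.5662 -0.0055  0.2373] [353.  294.5] front edge [353.2 286.3] left/right [343.9 294.5] [362.  294.5]
holes [0.5709 0.0274 0.196 ] [ 0.568  -0.0048  0.196 ] [0.56946069 0.01133857 0.196     ] 0.03230977338250053
```

View pics/c7.png

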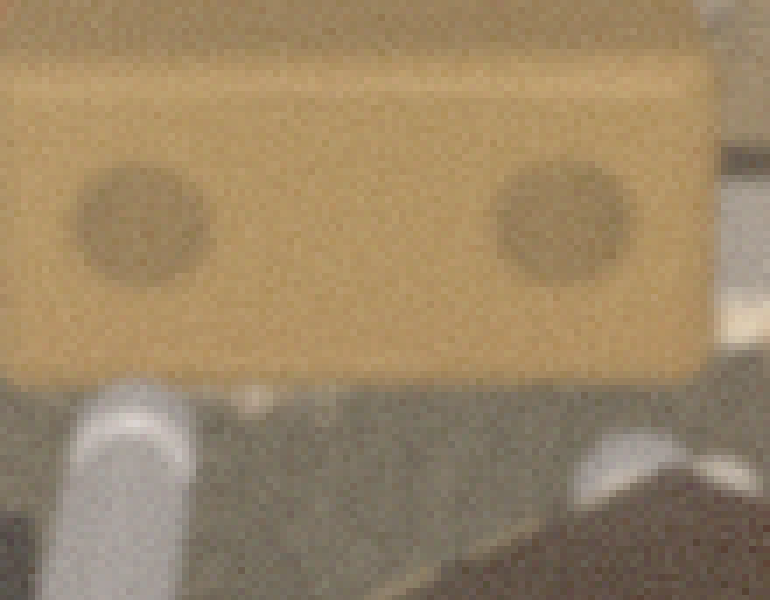

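```bash
python3 g.py .5698 .0122 .243 -.09
```

```text
pos [0.5678 0.0104 0.2601] toolY [-0.089 -0.996 -0.001] F [ 0.8  0.4 -2. ] w 0.0382 t 11.93 q [-0.19  0.4   1.2  -0.    1.55  1.47]
shift units [ 0.0033 -0.0033  0.0284] turn units [-0.001  0.015  0.002] rows 0.4147942658622374 0.06071622849945422
```

```bash
python3 -m inch '[[-0.3,0.003,-0.003,0.006,0,0.015,0],[-0.3,0.003,-0.003,0.014,0,0.015,0],[-0.3,0.003,-0.003,0.022,0,0.015,0],[-0.3,0.003,-0.003,0.026,0,0.015,0],[-0.3,0.003,-0.003,0.026,0,0.015,0]]';python3 -m inch '[[-0.3,0,0,0,0,0,0],[-0.3,0,0,0,0,0,0],[-0.3,0,0,0,0,0,0]]'; python3 g.py .5698 .0122 .2333 -.09;python3 - <<'E'
from h import *
m=robot.camera_model("wrist");s=robot.sense();p,d=robot.camera("wrist");cv2.imwrite("pics/w5.png",p)
R=Ro.from_rotvec(s["eef_rot"]).as_matrix();T=s["ee_pos"];l=-R[:,1];f=R[:,0]
for sg,h in((1,.0308),(-1,.0228)):
    c=T+sg*.016*l+R[:,2]*h; print(proj(m,c).round(1),"front",proj(m,c+.004*f).round(1))
x=cv2.resize(p[225:315,265:375],(770,630),interpolation=3)[:600];cv2.imwrite("pics/c8.png",cv2.convertScaleAbs(x,alpha=1.6,beta=20))
E
```

```text
t: 12.35
ee_pos: [0.5693, 0.0123, 0.2437]
eef_rot: [-3.138, 0.139, 0.002]
wrist_force: [0.8, 0.1, -1.5]
gripper_width: 0.0384
t: 12.6
ee_pos: [0.5694, 0.0122, 0.2439]
eef_rot: [-3.138, 0.14, 0.002]
wrist_force: [-0.1, 0.1, -1.2]
gripper_width: 0.0385
pos [0.5694 0.0122 0.2439] toolY [-0.089 -0.996 -0.001] F [-0.1  0.1 -1.2] w 0.0385 t 12.6 q [-0.19  0.41  1.23  0.    1.5   1.47]
shift units [0.0007 0.     0.0176] turn units [-0.001  0.002  0.002] rows 0.2539900027227442 0.013236750265416746
[282.2 286.7] front [282.  278.8]
[353.  294.5] front [353.2 286.3]
```

View pics/c8.png

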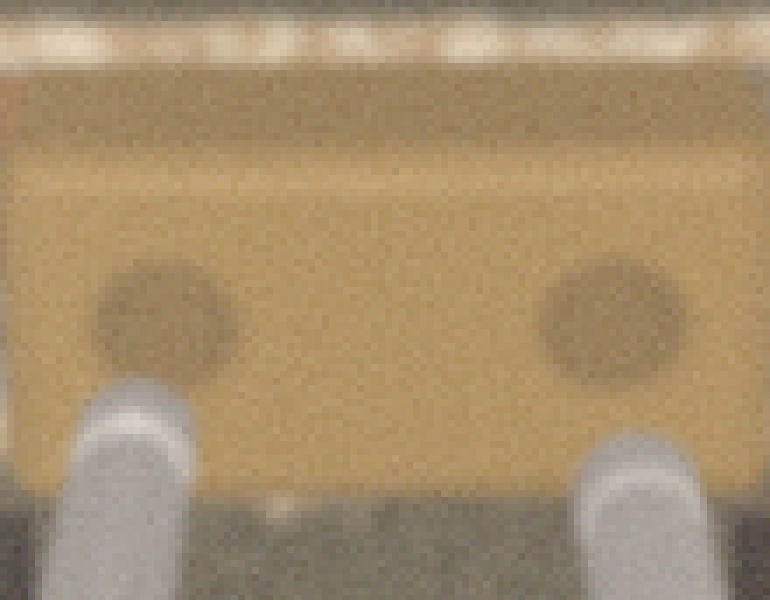

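Holes are at (288.6,271) and (352.6,271), and feet tips at (284.6,279) and (356.1,286.7), centred left to right. Fore-aft also agrees with the other cameras to about 1 mm, so I'll lower it.

```bash
python3 -m inch '[[-0.3,0,0,0.004,0,0,0],[-0.3,0,0,0.008,0,0,0],[-0.3,0,0,0.012,0,0,0],[-0.3,0,0,0.016,0,0,0],[-0.3,0,0,0.017,0,0,0]]';python3 -m inch '[[-0.3,0,0,0,0,0,0],[-0.3,0,0,0,0,0,0],[-0.3,0,0,0,0,0,0]]'; python3 g.py .5692 .0123 .2333 -.09;python3 - <<'E'
from h import *
m=robot.camera_model("wrist");p,d=robot.camera("wrist");q,e=robot.camera("side")
S=robot.camera_model("side");s=robot.sense();R=Ro.from_rotvec(s["eef_rot"]).as_matrix();T=s["ee_pos"];l=-R[:,1];f=R[:,0]
for sg,h in((1,.0308),(-1,.0228)):
    c=T+sg*.016*l+R[:,2]*h; print("wrist foot",proj(m,c).round(1),"front",proj(m,c+.004*f).round(1),"side foot",proj(S,c).round(1))
for c in(T+.016*l,T-.016*l):
    c=c.copy();c[2]=.196;print("pred hole wrist",proj(m,c).round(1),"side",proj(S,c).round(1))
P=world(m,d).reshape(-1,3);k=P[((P>[.54,-.03,.188])&(P<[.60,.06,.1985])).all(1)];print(len(k),np.median(k,0).round(4))
c=np.zeros((600,800,3),np.uint8);c[:,:400]=cv2.resize(q[175:250,245:295],(400,600),interpolation=3)
c[:400,400:]=cv2.resize(p[250:330,280:360],(400,400),interpolation=3);cv2.imwrite("pics/c9.png",cv2.convertScaleAbs(c,alpha=1.5,beta=15))
E
```

```text
t: 13.07
ee_pos: [0.5692, 0.0123, 0.2331]
eef_rot: [-3.138, 0.14, 0.003]
wrist_force: [-0.3, -0.2, -2.5]
gripper_width: 0.0386
t: 13.32
ee_pos: [0.5693, 0.0123, 0.2332]
eef_rot: [-3.138, 0.14, 0.003]
wrist_force: [-0.2, 0.2, -0.9]
gripper_width: 0.0384
pos [0.5693 0.0123 0.2332] toolY [-0.089 -0.996 -0.001] F [-0.2  0.2 -0.9] w 0.0384 t 13.32 q [-0.19  0.42  1.25  0.    1.47  1.47]
shift units [-0.0001 -0.0001 -0.0002] turn units [-0.002  0.003  0.002] rows 0.003191475286051508 0.016991294442727217
wrist foot [282.2 286.8] front [282.  278.8] side foot [267.  203.7]
wrist foot [353.  294.6] front [353.2 286.3] side foot [275.3 192.5]
pred hole wrist [283.4 280.9] side [267.2 206.8]
pred hole wrist [350.7 280.9] side [275.7 199.5]
5489 [0.5743 0.0101 0.1959]
```

View pics/c9.png

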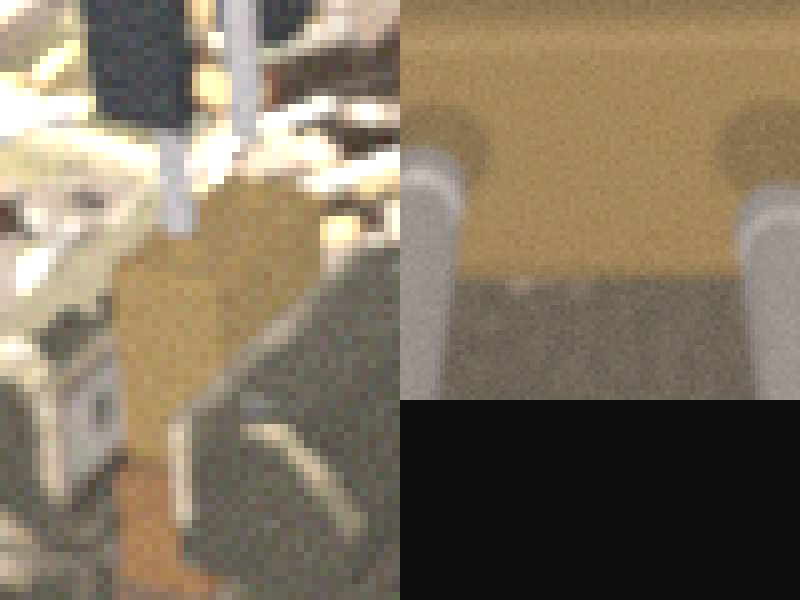

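The side crop shows the long foot's end at (267,204.7) against a predicted (267,203.7). That puts it about 6 mm above the top face, with no contact force, and in the wrist crop both feet lie over the holes. Handing in.

```bash
python3 -c "
from bench import robot
s=robot.sense();print(s['t'],s['ee_pos'],s['wrist_force'],s['gripper_width']);print(robot.sign_off())"
```

```text
13.4167 [0.56925144 0.01225791 0.2332031 ] [-0.34597298  0.06104587 -0.98220682] 0.038366065444019104
the job is handed in; nothing more can be done
None
```

I pushed the vice handle right to its stop, lifted the tallest shackle straight out, and carried it over to the padlock body. I handed in at 13.4 s with it still held there; hand-in gave no verdict.

- **Vice handle:** the last push reached 33 N and was stiff. After I let go, the camera measured the handle at about -0.53 to -0.56. After the first push it had read only about -0.46, so I pushed again. The left/right position of the bar's middle differed by up to 9 mm between pictures, so the angle is good to about 0.05 rad.
- **Shackle lift:** the other two shackles were still in the block after the lift. I saw no sign that anything on the bench was disturbed in the pictures I looked at, but I took no full view of the bench at the end.
- **Final position:** the long foot is about 6 mm above the body, by arm position and the side picture. The tool is upright, and the wrist force is about 1 N, much as it was during the carry. The legs are centred left to right over the holes within a few tenths of a millimetre.
- **Remaining disagreement:** front to back, the cameras differ by about 1 mm. The wrist picture suggests the shackle is up to 0.8 mm too near the robot, while the side view suggests about 1 mm the other way, so I left it between.

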